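Fit a taper centre in the hub stand and tap it until it locks

ROBOT

A 6-joint arm with a two-finger parallel gripper is mounted at the origin on the work surface. World frame = base frame: x ahead of the robot, y to its left, z up, the work surface at z = 0. Lengths are in m, angles in degrees, forces in N, time in s.
With the tool pointing down it reaches from about 0.375 to 0.9 m from the base axis. Payload 3.1 kg.
Tool frame: the origin (TCP) lies at the very end of the fingers, on their centre line; the grasp point (between the pads) lies behind it (bot.grip_depth is the z of the grasp point in the tool frame, in m); z points along the fingers, y is the direction in which the jaws open and shut (so a half turn about z gives the same grasp; the last joint's range is limited). The gripper opens to 87 mm and grips with 3 to 60 N. Pads are 19 mm wide; open, the fingers measure 117 mm over their backs; the gripper's body (75 mm by 190 mm) begins 51 mm behind the grasp point.
Start: joints at [57.955, 30.224, 82.088, -0, 67.689, -10.227], TCP at [0.232, 0.58, 0.223] pointing down, gripper open.
Joint ranges: [-176.69, 176.69], [-43.24, 126.21], [12.49, 139.97], [-82, 262], [0, 151.66], [-163.58, 163.58]. Speed limits (degrees/s): [159.86, 159.86, 180, 180, 180, 180].

INTERFACE

Orientations are given as a 3x3 rotation matrix whose columns are the frame's x, y, z axes.
In Python, from rig import bot, vision gives the robot as it stands. The module is installed in compiled form; this text tells all that it offers.
- The arm moves only by the shell command python3 -m jog 'ROWS'. ROWS is JSON, a list of rows, each a list of 3 entries, a list of its own where there are three numbers: the shift along the tool's x, y, z in mm, then the turn, a rotation vector about the tool's x, y, z in degrees, then the closure, from 0 (fully open) to 1 (shut). In form: [[[dx, dy, dz], [wx, wy, wz], fingers], ...]. A call has 1 to 12 rows; each row is the pose to reach, as a shift and turn from the pose commanded when the call began, along the tool's axes at that moment; what a row does not reach only later rows make up. A row lasts 1/12 s, in which the tool goes at most 41.7 mm and 7.16 degrees, less where a joint would pass 70% of its speed; a pose out of reach is approached as far as the arm can. A call with a gripper value outside its range is refused whole. The fingers move at their own pace and stop on an object; the grip force is fixed at half the most. Time passes only in rows, so rows that repeat a pose let the fingers close. It gives the time, the measured TCP pose, the force and the opening at its end, in the units of the state.
- bot.read_state(): the state, without advancing time (a new reading comes with each control period).
- vision.capture(name): name is "scene" or "top" or "wrist"; returns the picture (480x640x3 uint8, red, green, blue); there is no depth.
- vision.camera_info(name): a dict with "intrinsics" (3x3 intrinsics, pixels), "camera_from_world" (4x4, takes a point from world to camera coordinates); the wrist camera has in their place "mount" (4x4, takes a point from camera to tool coordinates, whose origin is the TCP and whose axes are the flange's). Camera axes: x right, y up, looking along -z (the intrinsics and any distortion apply to the point x, -y, -z); pixel columns grow to the right and rows downward; lengths in m; the calibration is good to about 2 mm. A picture is of the moment at which its call begins: read the wrist's pose just before it. camera_info takes no time and is no camera call.
- bot.hand_in(): hands the job in, once; it reports no verdict.
The state is a dict: "time_s": time; "joint_positions": joint angles; "qvel": joint speeds; "tau": joint torques, N m; "position": TCP position; "tcp_rot": TCP orientation; "force": force on the tool from outside, world axes, zero at the start; "moment": the same for the moment, N m; "opening": opening from 0.0 (shut) to 1.0 (fully open).
Only numpy, scipy, OpenCV 4.12 (cv2) and the standard library are available. Lean on these libraries where they do the work, as an engineer would, in place of code of your own. Each camera call takes 0.05 s, during which the arm holds its last target. There are 200 camera calls.

TASK

Take the flat-topped centre (the one with the long plain cylindrical head) out of the rack and set its tapered shank in the socket of the hub stand by hand, only until it is snug and without dropping it, and let go. Then drive it down with the brass tapping weight alone, lifting the weight clear between taps, until it locks: a last firm, steady tap of about 20 N no longer moves it, and no tap is harder than 45 N. Finally stand the weight upright on the bench away from the stand; leave the other two centres in the rack.

Things in the scene. Friction and masses are not known exactly. Their poses are not given: they have to be found in the camera images.
- centre_mid (a point): Flat-topped steel centre, loose, round, 112 mm high, upright in one of the rack's holes. Point half-way up its axis (z, up), 56 mm above the foot. From the foot: tapered shank 64 mm long (14 mm diameter at the foot, 24 at its top), collar 38 mm diameter (8 to 16 mm above this point), plain head 26 mm diameter (16 to 56 mm above this point), to grasp from above. About 0.26 kg.
- point_centre_mid (a point): Another centre, same shank and collar, but its head tapers to a point; to be left in the rack. Point on its axis, 56 mm above its foot.
- stub_centre_mid (a point): A third centre, same shank and collar, but with a head only 8 mm high; to be left in the rack. Point on its axis, 56 mm above its foot.
- rack: Fixed black block, 80 x 210 x 68 mm high, with three through holes of 29 mm diameter in a row along its y axis, 70 mm apart; a centre hangs in each by its collar, shank inside the hole, somewhat loose. Origin at the middle of its underside, z up.
- stand: Fixed hub stand: round base 100 mm in diameter, 20 mm thick, with an upright steel post 56 mm in diameter, its open top 90 mm above the bench, and a taper socket in the post. Origin at the middle of its underside, z up along the socket's axis. With the shank just snug in the socket, centre_mid is 97 to 103 mm above this origin.
- socket_top (a point): Middle of the post's open top. In its 35 mm bore is a dark sleeve with a tapered hole, 21 mm wide at its mouth, 1 to 6 mm below this point (varies, not measured). The shank is snug about 42 mm into it. Under over about 9 N (its own weight counts) the sleeve slips down with the centre, 12 mm in all, stays where left, then stops dead: locked. How deep that is can be told only by feel.
- tapper_mid (a point): Tapping weight: brass, loose, upright on the bench, 90 mm high: a head 44 mm in diameter and 35 mm high whose flat underside is the tapping face, and above it a round stem 24 mm in diameter to hold from above (from 10 mm below to 45 mm above this point). Point half-way up its axis (z, up), 45 mm above the tapping face. About 0.42 kg.

How it is judged:
By the outcome, as a careful person would: the job done as asked, in the order asked, and still so for the second after the job is handed in, with the robot touching nothing.
It also fails if it takes over 72 s, if anything falls off the work surface, if the arm or the gripper's body presses on something with over 40 N, if the wrist force passes 120 N, or if a joint passes its speed limit or range.

## Working session

There is one attempt and no reset: what is moved stays moved. The work goes in short steps, Python scripts to look and compute and a shell command to move; the robot and the scene stay as the last step left them, time stands still between calls to the robot, and variables do not carry over. Pictures are saved under pics/ and viewed, about 8 in all and at most 12, crops included, and the job is handed in when it is done.

```bash
mkdir -p pics; python3 - <<'E'
from rig import bot, vision
import cv2, numpy as np
s=bot.read_state();print({k:np.round(v,3).tolist() for k,v in s.items()},bot.grip_depth)
a=vision.capture("scene");b=vision.capture("top")
cv2.imwrite("pics/scene0.png",a[...,::-1]);cv2.imwrite("pics/top0.png",b[...,::-1])
for n in("scene","top","wrist"):
  print(n,{k:np.round(v,4).tolist() if not isinstance(v,str) else v for k,v in vision.camera_info(n).items()})
E
```

```text
{'time_s': 0.0, 'joint_positions': [57.958, 30.279, 82.157, -0.001, 67.688, -10.228], 'qvel': [-0.039, 0.039, 0.016, -0.072, -0.057, 0.024], 'tau': [-0.002, -44.005, -17.659, 0.063, 0.058, -0.0], 'position': [0.232, 0.58, 0.222], 'tcp_rot': [[-0.928, 0.372, -0.001], [0.372, 0.928, -0.002], [0.0, -0.002, -1.0]], 'force': [0.287, 0.148, 0.162], 'moment': [-0.009, -0.019, -0.03], 'opening': 1.003} -0.0187
scene {'intrinsics': [[568.9203, 0.0, 317.4913], [0.0, 568.9203, 239.1988], [0.0, 0.0, 1.0]], 'camera_from_world': [[-0.7748, 0.6321, 0.0124, 0.3733], [-0.463, -0.5806, 0.6697, 0.2328], [0.4305, 0.5132, 0.7425, -1.2462], [0.0, 0.0, 0.0, 1.0]]}
top {'intrinsics': [[525.804, 0.0, 325.4563], [0.0, 525.804, 235.7309], [0.0, 0.0, 1.0]], 'camera_from_world': [[-0.0187, -0.9998, -0.0028, 0.0556], [0.979, -0.0189, 0.2028, -0.5125], [-0.2028, 0.001, 0.9792, -1.0182], [0.0, 0.0, 0.0, 1.0]]}
wrist {'intrinsics': [[352.326, 0.0, 315.7709], [0.0, 352.326, 243.3234], [0.0, 0.0, 1.0]], 'mount': [[0.0008, 0.9578, 0.2875, 0.0793], [1.0, -0.001, 0.0005, 0.0], [0.0007, 0.2875, -0.9578, -0.162], [0.0, 0.0, 0.0, 1.0]]}
```

View pics/scene0.png

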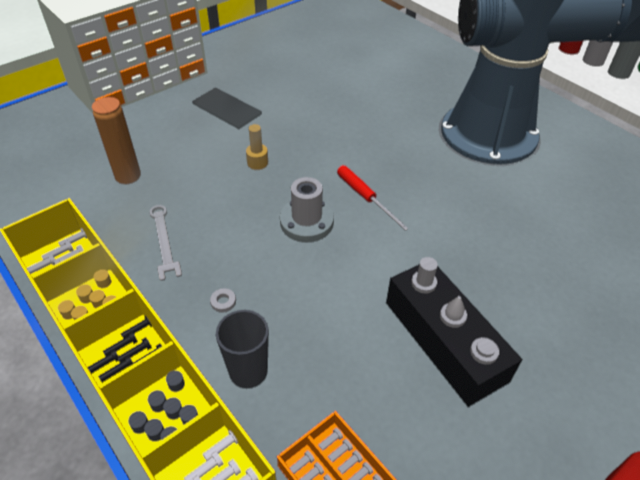

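View pics/top0.png

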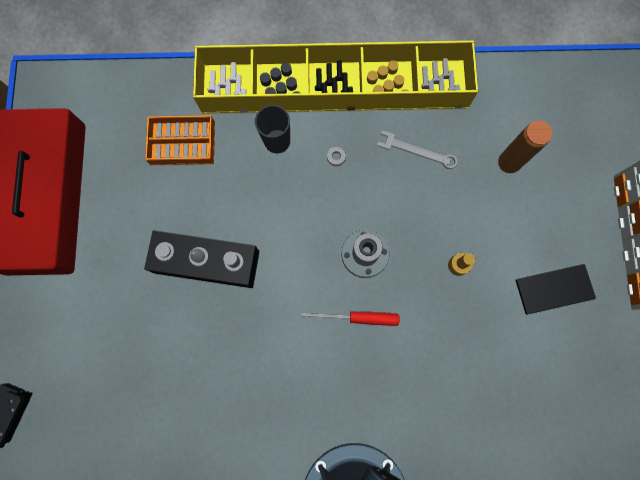

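```bash
cat > h.py <<'E'
from rig import bot, vision
import cv2, numpy as np
def cam(n,s=None):
    i=vision.camera_info(n);K=np.array(i["intrinsics"])
    if n=="wrist":
        T=np.eye(4);T[:3,:3]=s["tcp_rot"];T[:3,3]=s["position"]
        W=T@np.array(i["mount"])
    else: W=np.linalg.inv(np.array(i["camera_from_world"]))
    return K,W
def ray(n,u,v,s=None):
    K,W=cam(n,s);d=np.linalg.inv(K)@[u,v,1];d=np.array([d[0],-d[1],-d[2]])
    return W[:3,3],W[:3,:3]@d
def plane(n,u,v,z,s=None):
    o,d=ray(n,u,v,s);return o+d*(z-o[2])/d[2]
def two(r1,r2):
    (o1,d1),(o2,d2)=r1,r2
    t=np.linalg.lstsq(np.c_[d1,-d2],o2-o1,rcond=None)[0]
    a,b=o1+t[0]*d1,o2+t[1]*d2
    return (a+b)/2,np.linalg.norm(a-b)
def proj(n,P,s=None):
    K,W=cam(n,s);p=np.linalg.inv(W)@np.r_[P,1];q=K@[p[0],-p[1],-p[2]];return q[:2]/q[2]
def shift(s,P):  # world delta -> tool mm
    return np.round(1000*np.array(s["tcp_rot"]).T@(np.array(P)-s["position"]),1)
E
python3 - <<'E'
from h import *
a=cv2.imread("pics/scene0.png");b=cv2.imread("pics/top0.png")
f=lambda im,u,v:cv2.resize(im[v-25:v+25,u-25:u+25],(260,260),interpolation=cv2.INTER_CUBIC)
c=np.vstack([np.hstack([f(a,427,275),f(a,307,195),f(a,257,145)]),np.hstack([f(b,233,262),f(b,367,250),f(b,463,262)])])
cv2.imwrite("pics/crop.png",c)
for nm,p,q,z in(("centre",(428,263),(234,260),.116),("stand",(307,186),(368,247),.09),("tap",(255,127),(466,257),.09)):
    print(nm,plane("scene",*p,z).round(4),plane("top",*q,z).round(4),two(ray("scene",*p),ray("top",*q)))
E
```

```text
centre [0.4592 0.2295 0.116 ] [0.4567 0.2202 0.116 ] (array([0.45602148, 0.22390106, 0.10914177]), np.float64(0.006058037357241286))
stand [ 0.4776 -0.0358  0.09  ] [ 0.4816 -0.0368  0.09  ] (array([ 0.48003045, -0.0353582 ,  0.09226473]), np.float64(0.0033461249230130933))
tap [ 0.4518 -0.2301  0.09  ] [ 0.4582 -0.2267  0.09  ] (array([ 0.45650011, -0.22439961,  0.09588115]), np.float64(0.0019806580063987883))
```

View pics/crop.png

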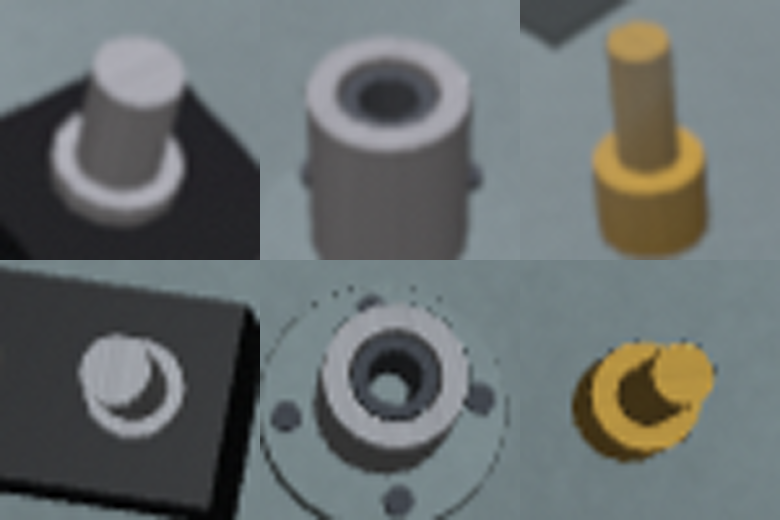

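```bash
python3 - <<'E'
from h import *
R={}
for nm,p,q,z in(("centre",(428.5,263.8),(230.1,258.2),.116),("stand",(306.6,188.1),(368,247.3),.09),("tap",(254.7,128.1),(469.3,258.7),.09)):
    P=(plane("scene",*p,z)+plane("top",*q,z))/2;R[nm]=P
    print(nm,plane("scene",*p,z).round(4),plane("top",*q,z).round(4))
r=plane("top",164,252,.076)-plane("top",233.5,262.5,.076);print("row dir",r)
s=bot.read_state();T=R["centre"].copy();T[2]=.2
print(shift(s,T))
h=np.degrees(np.arctan2(r[1],r[0]))-90;y=np.array(s["tcp_rot"])[:,1];print("jaw heading wanted",h,"now",np.degrees(np.arctan2(y[1],y[0])))
E
```

```text
centre [0.4597 0.2311 0.116 ] [0.4603 0.2277 0.116 ]
stand [ 0.4815 -0.032   0.09  ] [ 0.481  -0.0368  0.09  ]
tap [ 0.4543 -0.2276  0.09  ] [ 0.4547 -0.2329  0.09  ]
row dir [0.02365734 0.13801642 0.        ]
[-341.9 -240.4   22. ]
jaw heading wanted -9.726523882914037 now 68.1828770820115
```

```bash
python3 -m jog '[[[-342,-240,22],[0,0,78],0],[[-342,-240,22],[0,0,78],0],[[-342,-240,22],[0,0,78],0],[[-342,-240,22],[0,0,78],0],[[-342,-240,22],[0,0,78],0],[[-342,-240,22],[0,0,78],0],[[-342,-240,22],[0,0,78],0],[[-342,-240,22],[0,0,78],0],[[-342,-240,22],[0,0,78],0],[[-342,-240,22],[0,0,78],0],[[-342,-240,22],[0,0,78],0],[[-342,-240,22],[0,0,78],0]]'
python3 -m jog '[[[0,0,0],[0,0,0],0],[[0,0,0],[0,0,0],0]]'
python3 - <<'E'
from h import *
s=bot.read_state();a=vision.capture("wrist");cv2.imwrite("pics/w1.png",a[...,::-1])
import pickle;pickle.dump(s,open("w1.pkl","wb"))
print(np.round(s["position"],4),np.round(s["tcp_rot"],3).tolist(),np.round(s["joint_positions"],1),s["force"])
print(proj("wrist",[.460,.2294,.116],s))
E
```

```text
time_s: 1.1
position: [0.4619, 0.228, 0.2001]
tcp_rot: [[0.177, 0.984, -0.001], [0.984, -0.177, -0.0], [-0.0, -0.0, -1.0]]
force: [-0.6, 0.8, 0.1]
opening: 1.002
time_s: 1.27
position: [0.4595, 0.231, 0.2003]
tcp_rot: [[0.167, 0.986, -0.001], [0.986, -0.167, 0.0], [-0.0, -0.001, -1.0]]
force: [-0.2, 0.9, -0.7]
opening: 1.003
[0.4595 0.231  0.2003] [[0.167, 0.986, -0.001], [0.986, -0.167, 0.0], [-0.0, -0.001, -1.0]] [14.2 23.5 99.2  0.  57.4 23.8] [-0.22309221  0.8955461  -0.7277748 ]
[317.08329586 251.75228727]
```

View pics/w1.png

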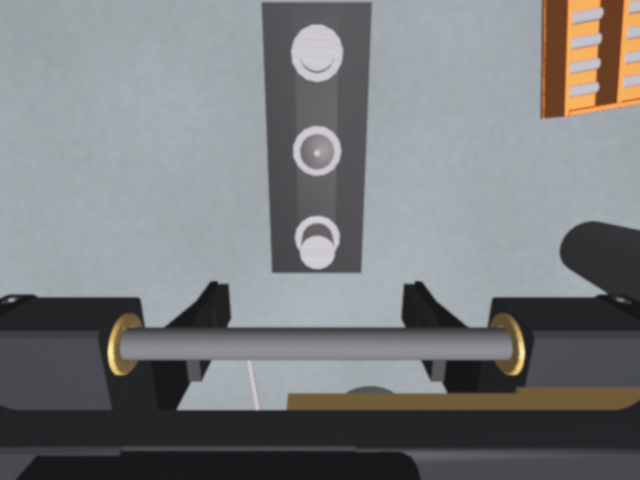

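```bash
python3 -m jog '[[[0,0,40],[0,0,0],0],[[0,0,60],[0,0,0],0],[[0,0,60],[0,0,0],0],[[0,0,60],[0,0,0],0]]'

```

```text
time_s: 1.65
position: [0.4591, 0.2312, 0.14]
tcp_rot: [[0.167, 0.986, -0.003], [0.986, -0.167, -0.001], [-0.001, -0.003, -1.0]]
force: [0.9, 0.2, -0.2]
opening: 1.003
```

```bash
python3 -m jog '[[[-1.6,1.2,30],[0,0,0],0],[[-1.6,1.2,56],[0,0,0],0],[[-1.6,1.2,56],[0,0,0],0],[[-1.6,1.2,56],[0,0,0],0]]'
python3 -m jog '[[[0,0,0],[0,0,0],1],[[0,0,0],[0,0,0],1],[[0,0,0],[0,0,0],1],[[0,0,0],[0,0,0],1],[[0,0,0],[0,0,0],1],[[0,0,0],[0,0,0],1],[[0,0,0],[0,0,0],1],[[0,0,0],[0,0,0],1]]'

```

```text
time_s: 1.98
position: [0.4614, 0.2291, 0.0851]
tcp_rot: [[0.169, 0.986, -0.001], [0.986, -0.169, -0.0], [-0.0, -0.001, -1.0]]
force: [-1.2, 0.2, -0.3]
opening: 0.998
time_s: 2.65
position: [0.4614, 0.2285, 0.0846]
tcp_rot: [[0.171, 0.985, -0.0], [0.985, -0.171, 0.0], [-0.0, -0.0, -1.0]]
force: [0.6, 0.4, -0.4]
opening: 0.475
```

```bash
python3 -m jog '[[[0,0,0],[0,0,0],1],[[0,0,0],[0,0,0],1],[[0,0,0],[0,0,0],1],[[0,0,0],[0,0,0],1],[[0,0,0],[0,0,0],1],[[0,0,0],[0,0,0],1]]'

```

```text
time_s: 3.15
position: [0.4609, 0.2285, 0.0844]
tcp_rot: [[0.171, 0.985, -0.001], [0.985, -0.171, -0.0], [-0.0, -0.001, -1.0]]
force: [-0.5, 0.3, 1.6]
opening: 0.291
```

```bash
python3 -m jog '[[[0,0,-10],[0,0,0],1],[[0,0,-40],[0,0,0],1],[[0,0,-80],[0,0,0],1],[[0,0,-120],[0,0,0],1],[[0,0,-130],[0,0,0],1],[[0,0,-130],[0,0,0],1]]'
python3 -m jog '[[[-30,8,0],[0,0,0],1],[[-70,18,0],[0,0,0],1],[[-105,27,0],[0,0,0],1],[[-140,36,0],[0,0,0],1],[[-175,45,0],[0,0,0],1],[[-210,53,0],[0,0,0],1],[[-240,61,0],[0,0,0],1],[[-256,65,0],[0,0,0],1],[[-256,65,0],[0,0,0],1],[[-256,65,0],[0,0,0],1],[[-256,65,0],[0,0,0],1],[[-256,65,0],[0,0,0],1]]'
python3 - <<'E'
from h import *
import pickle
s=bot.read_state();a=vision.capture("wrist");cv2.imwrite("pics/w2.png",a[...,::-1])
b=vision.capture("scene");c=vision.capture("top");cv2.imwrite("pics/s2.png",b[...,::-1]);cv2.imwrite("pics/t2.png",c[...,::-1])
pickle.dump(s,open("w2.pkl","wb"))
print(np.round(s["position"],4),np.round(s["tcp_rot"],3).tolist(),np.round(s["joint_positions"],1),s["force"],s["opening"])
print(proj("wrist",[.481,-.0345,.09],s))
f=lambda im,u,v:cv2.resize(im[v-60:v+60,u-60:u+60],(400,400),interpolation=cv2.INTER_CUBIC)
cv2.imwrite("pics/c2.png",np.hstack([f(b[...,::-1],307,170),f(a[...,::-1],*[int(x) for x in (330,260)])]))
E
```

```text
time_s: 3.65
position: [0.464, 0.2292, 0.2183]
tcp_rot: [[0.17, 0.985, 0.009], [0.985, -0.17, 0.002], [0.004, 0.009, -1.0]]
force: [0.9, 0.0, -3.7]
opening: 0.289
time_s: 4.65
position: [0.4808, -0.0336, 0.2136]
tcp_rot: [[0.169, 0.986, -0.003], [0.986, -0.169, 0.001], [0.001, -0.003, -1.0]]
force: [0.9, 0.1, -3.8]
opening: 0.288
[ 0.4808 -0.0336  0.2136] [[0.169, 0.986, -0.003], [0.986, -0.169, 0.001], [0.001, -0.003, -1.0]] [-17.3  20.1 102.6   0.   57.5  -7.6] [ 0.88519509  0.0629447  -3.77532514] 0.2878437548391098
[316.77018076 236.73100625]
```

View pics/w2.png

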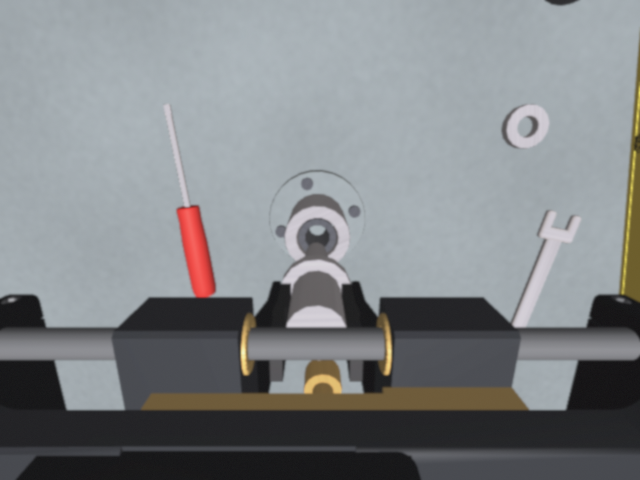

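```bash
python3 - <<'E'
from h import *
import pickle
s=pickle.load(open("w2.pkl","rb"));im=cv2.imread("pics/w2.png")
p=np.array(s["position"]);R=np.array(s["tcp_rot"])
for nm,d in(("foot",.0805),("shanktop",.0165),("headtop",-.0315)):print(nm,proj("wrist",p+R[:,2]*d,s).round(1))
for nm,d in(("foot",.0805),("headtop",-.0315)):print("scene",nm,proj("scene",p+R[:,2]*d,s).round(1), proj("top",p+R[:,2]*d,s).round(1))
for z in(.09,.087,0):print("stand axis",z,proj("wrist",[.481,-.0345,z],s).round(1))
f=cv2.resize(im[165:345,260:375],None,fx=4,fy=4,interpolation=cv2.INTER_CUBIC)[:600]
b=cv2.imread("pics/s2.png");g=cv2.resize(b[100:200,270:340],None,fx=4.5,fy=6,interpolation=cv2.INTER_CUBIC)
cv2.imwrite("pics/c3.png",np.hstack([f[:600],g[:600]])[:600,:800])
E
```

```text
foot [316.  251.5]
shanktop [316.1 287.6]
headtop [316.2 334.3]
scene foot [306.4 168.6] [368.  243.4]
scene headtop [306.1 113.1] [373.2 230.5]
stand axis 0.09 [316.8 236.7]
stand axis 0.087 [316.8 235.8]
stand axis 0 [316.7 214.4]
```

View pics/c3.png

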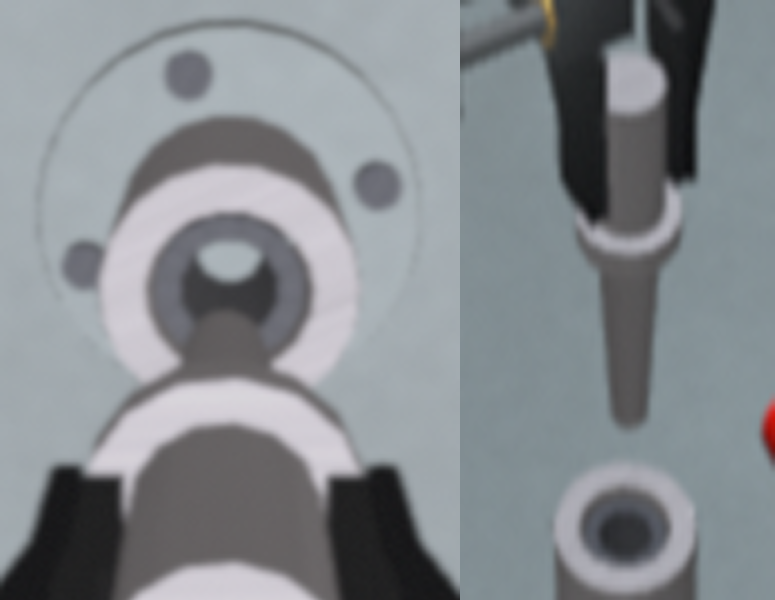

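```bash
python3 - <<'E'
from h import *
import pickle
s=pickle.load(open("w2.pkl","rb"))
def ext(n,c,r):
    q=np.array([proj(n,np.array(c)+[r*np.cos(t),r*np.sin(t),0],s) for t in np.linspace(0,6.28,90)]);return q.min(0).round(1),q.max(0).round(1)
c=[.481,-.0345,.09]
print("rim wrist",ext("wrist",c,.028),"seen L285.3 R349.5 top205.5")
print("bore",ext("wrist",c,.0175),"seen L297 R338 top 218")
print("rim scene",ext("scene",c,.028),"seen L293.3.. x555-695 ->",270+95/4.5,270+235/4.5,100+462/6,100+593/6)
p=np.array(s["position"])+np.array(s["tcp_rot"])[:,2]*.0805
print("foot wrist",ext("wrist",p,.007),"seen x ~ 187..270 lower, far edge 242")
print("foot scene",ext("scene",p,.007),"seen",270+(611-460)/4.5,270+(647-460)/4.5,"bottom",100+430/6)
E
```

```text
rim wrist (array([283.5, 203.8]), array([350.1, 267.9])) seen L285.3 R349.5 top205.5
bore (array([296. , 216.4]), array([337.6, 256.4])) seen L297 R338 top 218
rim scene (array([289.8, 176.5]), array([322. , 198.4])) seen L293.3.. x555-695 -> 291.1111111111111 322.22222222222223 177.0 198.83333333333331
foot wrist (array([306.3, 242.2]), array([325.7, 260.6])) seen x ~ 187..270 lower, far edge 242
foot scene (array([302.3, 165.8]), array([310.6, 171.3])) seen 303.55555555555554 311.55555555555554 bottom 171.66666666666669
```

```bash
python3 -m jog '[[[-1.5,0.5,15],[0,0,0],1],[[-1.5,0.5,30],[0,0,0],1],[[-1.5,0.5,40],[0,0,0],1],[[-1.5,0.5,50],[0,0,0],1],[[-1.5,0.5,58],[0,0,0],1],[[-1.5,0.5,64],[0,0,0],1],[[-1.5,0.5,70],[0,0,0],1],[[-1.5,0.5,70],[0,0,0],1],[[-1.5,0.5,70],[0,0,0],1]]'
python3 -m jog '[[[0,0,3],[0,0,0],1],[[0,0,6],[0,0,0],1],[[0,0,8],[0,0,0],1],[[0,0,9],[0,0,0],1],[[0,0,10],[0,0,0],1],[[0,0,10],[0,0,0],1]]'

```

```text
time_s: 5.55
position: [0.4821, -0.0362, 0.1445]
tcp_rot: [[0.17, 0.985, -0.0], [0.985, -0.17, 0.0], [0.0, -0.0, -1.0]]
force: [0.2, -0.6, -3.8]
opening: 0.292
time_s: 6.05
position: [0.4819, -0.0363, 0.1344]
tcp_rot: [[0.171, 0.985, -0.0], [0.985, -0.171, 0.0], [0.0, -0.0, -1.0]]
force: [-0.2, 0.7, -2.6]
opening: 0.288
```

```bash
python3 -m jog '[[[0,0,2],[0,0,0],1],[[0,0,4],[0,0,0],1],[[0,0,4],[0,0,0],1],[[0,0,4],[0,0,0],1]]'|egrep 'pos|for'
for i in 1; do python3 -m jog '[[[0,0,1],[0,0,0],1],[[0,0,1],[0,0,0],1]]'|egrep 'pos|for'; done
python3 -m jog '[[[0,0,1],[0,0,0],1],[[0,0,1],[0,0,0],1]]'|egrep 'pos|for'
```

```text
position: [0.4817, -0.0363, 0.1303]
force: [-1.4, 0.1, -4.1]
position: [0.4817, -0.0363, 0.1294]
force: [-1.7, 0.0, -2.9]
position: [0.4817, -0.0362, 0.1284]
force: [-1.3, -0.3, -2.6]
```

```bash
python3 -m jog '[[[0,0,0.7],[0,0,0],1],[[0,0,0.7],[0,0,0],1]]'|egrep 'pos|for'
python3 -m jog '[[[0,0,0.7],[0,0,0],1],[[0,0,0.7],[0,0,0],1]]'|egrep 'pos|for'
```

```text
position: [0.4816, -0.0362, 0.1277]
force: [-2.2, 0.1, -1.5]
position: [0.4816, -0.0363, 0.127]
force: [-3.6, 0.4, -1.1]
```

```bash
python3 -m jog '[[[0,0,0.5],[0,0,0],1],[[0,0,0.5],[0,0,0],1],[[0,0,0.5],[0,0,0],1]]'|egrep 'pos|for'
```

```text
position: [0.4816, -0.0362, 0.1265]
force: [-3.9, 0.1, -0.6]
```

```bash
python3 -m jog '[[[0,-0.6,0],[0,0,0],1],[[0,-0.6,0],[0,0,0],1],[[0,-0.6,0],[0,0,0],1]]'|egrep 'pos|for'
```

```text
position: [0.4815, -0.0362, 0.1266]
force: [-2.4, 0.2, -2.8]
```

```bash
python3 -m jog '[[[0,-0.7,0],[0,0,0],1],[[0,-0.7,0],[0,0,0],1],[[0,-0.7,0.5],[0,0,0],1],[[0,-0.7,0.5],[0,0,0],1]]'|egrep 'pos|for'
python3 -m jog '[[[0,0,0.4],[0,0,0],1],[[0,0,0.4],[0,0,0],1],[[0,0,0.4],[0,0,0],1]]'|egrep 'pos|for'
```

```text
position: [0.4813, -0.0363, 0.1263]
force: [-1.3, -0.5, -2.6]
position: [0.4813, -0.0363, 0.1259]
force: [-1.2, 0.8, -1.8]
```

```bash
python3 -m jog '[[[0,-0.3,0.4],[0,0,0],1],[[0,-0.3,0.4],[0,0,0],1],[[0,-0.3,0.4],[0,0,0],1]]'|egrep 'pos|for'
python3 -m jog '[[[0,0,0.4],[0,0,0],1],[[0,0,0.4],[0,0,0],1],[[0,0,0.4],[0,0,0],1]]'|egrep 'pos|for'
```

```text
position: [0.4811, -0.0363, 0.1254]
force: [-1.2, 0.4, -3.3]
position: [0.481, -0.0362, 0.125]
force: [-1.0, 0.5, -3.5]
```

```bash
python3 -m jog '[[[0,0,0.5],[0,0,0],1],[[0,0,0.5],[0,0,0],1],[[0,0,0.5],[0,0,0],1]]'|egrep 'pos|for'
python3 -m jog '[[[0,0,0.5],[0,0,0],1],[[0,0,0.5],[0,0,0],1],[[0,0,0.5],[0,0,0],1]]'|egrep 'pos|for'
```

```text
position: [0.4808, -0.0362, 0.1245]
force: [1.3, 0.8, -3.2]
position: [0.4808, -0.0362, 0.124]
force: [0.7, -0.2, -3.5]
```

```bash
python3 -m jog '[[[0,0,0.5],[0,0,0],1],[[0,0,0.5],[0,0,0],1],[[0,0,0.5],[0,0,0],1]]'|egrep 'pos|for'
```

```text
position: [0.4808, -0.0362, 0.1235]
force: [-0.1, -0.7, -3.1]
```

```bash
python3 -m jog '[[[0,0,0.5],[0,0,0],1],[[0,0,0.5],[0,0,0],1],[[0,0,0.5],[0,0,0],1]]'|egrep 'pos|for'
python3 -m jog '[[[0,0,0.4],[0,0,0],1],[[0,0,0.4],[0,0,0],1],[[0,0,0.4],[0,0,0],1]]'|egrep 'pos|for'
```

```text
position: [0.4808, -0.0362, 0.1231]
force: [0.7, -0.3, -2.8]
position: [0.4808, -0.0362, 0.1228]
force: [0.0, -0.3, -0.0]
```

```bash
python3 -m jog '[[[0,0,0.4],[0,0,0],1],[[0,0,0.4],[0,0,0],1],[[0,0,0.4],[0,0,0],1]]'|egrep 'pos|for'
```

```text
position: [0.4809, -0.0362, 0.1225]
force: [0.3, 0.7, 4.3]
```

```bash
python3 -m jog '[[[0,0,0],[0,0,0],0.6],[[0,0,0],[0,0,0],0.4],[[0,0,0],[0,0,0],0],[[0,0,0],[0,0,0],0],[[0,0,0],[0,0,0],0],[[0,0,0],[0,0,0],0],[[0,0,0],[0,0,0],0]]'
python3 -m jog '[[[0,0,-15],[0,0,0],0],[[0,0,-40],[0,0,0],0],[[0,0,-70],[0,0,0],0],[[0,0,-90],[0,0,0],0],[[0,0,-90],[0,0,0],0]]' | egrep 'pos|for'
python3 -m jog '[[[-30,1,0],[0,0,0],0],[[-70,3,0],[0,0,0],0],[[-110,5,0],[0,0,0],0],[[-150,6,0],[0,0,0],0],[[-180,7,0],[0,0,0],0],[[-196,7,0],[0,0,0],0],[[-196,7,0],[0,0,0],0],[[-196,7,0],[0,0,0],0],[[-196,7,0],[0,0,0],0]]'
python3 - <<'E'
from h import *
import pickle
s=bot.read_state();a=vision.capture("wrist");b=vision.capture("scene");c=vision.capture("top");cv2.imwrite("pics/w3.png",a[...,::-1]);cv2.imwrite("pics/s3.png",b[...,::-1]);cv2.imwrite("pics/t3.png",c[...,::-1])
pickle.dump(s,open("w3.pkl","wb"))
print(np.round(s["position"],4),s["force"])
print(proj("wrist",[.4545,-.23,.09],s),proj("scene",[.481,-.0353,.154]),proj("top",[.481,-.0353,.154]))
f=lambda im,u,v,r,k:cv2.resize(im[v-r:v+r,u-r:u+r,::-1],(k,k),interpolation=cv2.INTER_CUBIC)
cv2.imwrite("pics/c4.png",np.vstack([np.hstack([a[120:320,215:415,::-1]]*1+[f(b,307,170,40,200),f(c,368,245,40,200)])]).repeat(1,0))
E
python3 -c "
import cv2;a=cv2.imread('pics/c4.png');cv2.imwrite('pics/c4b.png',cv2.resize(a,(800,267),interpolation=cv2.INTER_CUBIC))"
```

```text
time_s: 10.72
position: [0.4804, -0.0361, 0.122]
tcp_rot: [[0.171, 0.985, -0.0], [0.985, -0.171, 0.0], [0.0, -0.0, -1.0]]
force: [-0.2, -0.0, 0.8]
opening: 0.736
position: [0.4833, -0.0368, 0.2161]
force: [0.6, 0.6, 0.7]
time_s: 11.88
position: [0.4534, -0.2292, 0.2114]
tcp_rot: [[0.17, 0.985, -0.002], [0.985, -0.17, 0.002], [0.002, -0.002, -1.0]]
force: [-0.2, 0.2, 0.1]
opening: 0.996
[ 0.4534 -0.2292  0.2114] [-0.166368    0.23136854  0.06176746]
[317.66992489 237.24158463] [305.53627688 158.4823439 ] [369.86066755 240.99527294]
```

View pics/c4b.png

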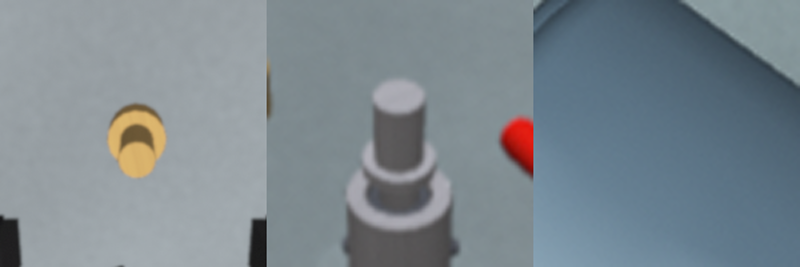

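```bash
python3 -m jog '[[[-2,0.6,35],[0,0,0],0],[[-2,0.6,70],[0,0,0],0],[[-2,0.6,105],[0,0,0],0],[[-2,0.6,135],[0,0,0],0],[[-2,0.6,155],[0,0,0],0],[[-2,0.6,167],[0,0,0],0],[[-2,0.6,167],[0,0,0],0],[[-2,0.6,167],[0,0,0],0]]'|egrep 'pos|for'
python3 -m jog '[[[0,0,0],[0,0,0],1],[[0,0,0],[0,0,0],1],[[0,0,0],[0,0,0],1],[[0,0,0],[0,0,0],1],[[0,0,0],[0,0,0],1],[[0,0,0],[0,0,0],1],[[0,0,0],[0,0,0],1],[[0,0,0],[0,0,0],1],[[0,0,0],[0,0,0],1],[[0,0,0],[0,0,0],1],[[0,0,0],[0,0,0],1],[[0,0,0],[0,0,0],1]]'|egrep 'pos|for|open'
python3 -m jog '[[[0,0,0],[0,0,0],1],[[0,0,0],[0,0,0],1],[[0,0,0],[0,0,0],1]]'|egrep 'pos|for|open'
```

```text
position: [0.4542, -0.2315, 0.0448]
force: [0.5, 1.0, 0.4]
position: [0.4541, -0.2325, 0.0451]
force: [-0.4, 0.1, 0.2]
opening: 0.268
position: [0.4541, -0.2325, 0.0451]
force: [-0.6, -0.9, -0.8]
opening: 0.268
```

```bash
python3 -m jog '[[[0,0,-10],[0,0,0],1],[[0,0,-40],[0,0,0],1],[[0,0,-80],[0,0,0],1],[[0,0,-120],[0,0,0],1],[[0,0,-155],[0,0,0],1],[[0,0,-180],[0,0,0],1],[[0,0,-190],[0,0,0],1],[[0,0,-190],[0,0,0],1]]'|egrep 'pos|for|open'
python3 -m jog '[[[30,-1,0],[0,0,0],1],[[65,-2,0],[0,0,0],1],[[100,-4,0],[0,0,0],1],[[135,-5,0],[0,0,0],1],[[165,-6,0],[0,0,0],1],[[188,-7,0],[0,0,0],1],[[198,-7,0],[0,0,0],1],[[198,-7,0],[0,0,0],1],[[198,-7,0],[0,0,0],1],[[198,-7,0],[0,0,0],1]]'
python3 - <<'E'
from h import *
s=bot.read_state();print(np.round(s["position"],4),s["force"],s["time_s"])
a=vision.capture("wrist");b=vision.capture("scene");cv2.imwrite("pics/w5.png",a[...,::-1])
cv2.imwrite("pics/c5.png",np.hstack([cv2.resize(b[60:220,227:387,::-1],(400,400)),cv2.resize(a[165:365,215:415,::-1],(400,400))]))
E
```

```text
position: [0.4554, -0.2332, 0.2386]
force: [-0.3, 0.0, -4.1]
opening: 0.266
time_s: 15.45
position: [0.4809, -0.0372, 0.2347]
tcp_rot: [[0.171, 0.985, -0.001], [0.985, -0.171, -0.001], [-0.001, -0.001, -1.0]]
force: [-0.1, 0.2, -3.8]
opening: 0.27
[ 0.4809 -0.0372  0.2347] [-0.12984831  0.24771117 -3.80592491] 15.45
```

View pics/c5.png

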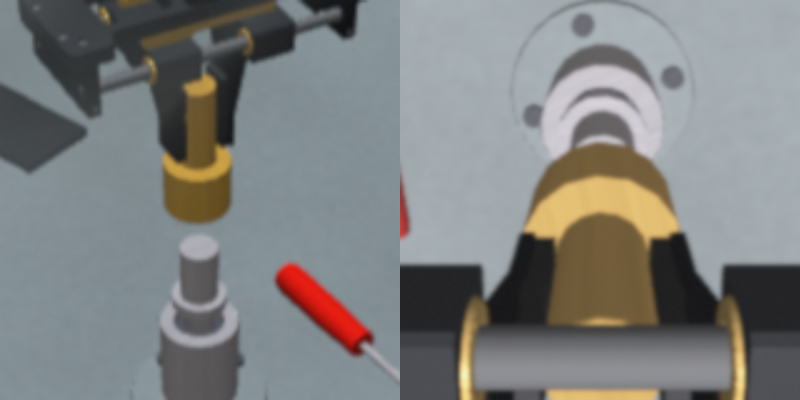

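```bash
python3 -m jog '[[[1,0,12],[0,0,0],1],[[1,0,22],[0,0,0],1],[[1,0,28],[0,0,0],1],[[1,0,31],[0,0,0],1],[[1,0,32],[0,0,0],1],[[1,0,32],[0,0,0],1],[[1,0,32],[0,0,0],1]]'|egrep 'pos|for|open'
python3 -m jog '[[[0,0,0.5],[0,0,0],1],[[0,0,1],[0,0,0],1],[[0,0,1.5],[0,0,0],1],[[0,0,1.5],[0,0,0],1]]'|egrep 'pos|for|open'
python3 -m jog '[[[0,0,0.5],[0,0,0],1],[[0,0,1],[0,0,0],1],[[0,0,1],[0,0,0],1]]'|egrep 'pos|for|open'
```

```text
position: [0.4816, -0.0355, 0.2035]
force: [0.8, 0.8, -4.1]
opening: 0.269
position: [0.4813, -0.0352, 0.2018]
force: [-0.2, 0.6, -2.8]
opening: 0.264
position: [0.4812, -0.0352, 0.2006]
force: [-0.3, 0.6, -3.8]
opening: 0.268
```

```bash
python3 -m jog '[[[0,0,0.5],[0,0,0],1],[[0,0,1],[0,0,0],1],[[0,0,1],[0,0,0],1]]'|egrep 'pos|for|open'
```

```text
position: [0.4812, -0.0352, 0.1995]
force: [0.5, 1.0, -4.3]
opening: 0.267
```

```bash
python3 -m jog '[[[0,0,0.5],[0,0,0],1],[[0,0,0.5],[0,0,0],1]]'|egrep 'pos|for'
python3 -m jog '[[[0,0,0.5],[0,0,0],1],[[0,0,0.5],[0,0,0],1]]'|egrep 'pos|for'
python3 -m jog '[[[0,0,0.5],[0,0,0],1],[[0,0,0.5],[0,0,0],1]]'|egrep 'pos|for'
```

```text
position: [0.4814, -0.0352, 0.1992]
force: [1.2, -0.5, -4.2]
position: [0.4815, -0.0353, 0.199]
force: [-0.7, -0.2, -0.0]
position: [0.4815, -0.0353, 0.1985]
force: [-0.7, 0.2, 1.3]
```

```bash
python3 -m jog '[[[0,0,0.5],[0,0,0],1],[[0,0,0.5],[0,0,0],1]]'|egrep 'pos|for'
python3 -m jog '[[[0,0,0.5],[0,0,0],1],[[0,0,0.5],[0,0,0],1]]'|egrep 'pos|for'
```

```text
position: [0.4815, -0.0353, 0.1978]
force: [0.6, -0.2, 0.7]
position: [0.4815, -0.0353, 0.1972]
force: [0.4, 0.8, 1.7]
```

```bash
python3 -m jog '[[[0,0,0.4],[0,0,0],1],[[0,0,0.8],[0,0,0],1],[[0,0,1.2],[0,0,0],1],[[0,0,1.6],[0,0,0],1],[[0,0,2],[0,0,0],1],[[0,0,2],[0,0,0],1]]'|egrep 'pos|for'
python3 -m jog '[[[0,0,-5],[0,0,0],1],[[0,0,-12],[0,0,0],1],[[0,0,-12],[0,0,0],1],[[0,0,-12],[0,0,0],1]]'|egrep 'pos|for|time'
```

```text
position: [0.4814, -0.0353, 0.1951]
force: [-0.1, 0.9, 1.3]
time_s: 18.63
position: [0.4813, -0.0353, 0.2074]
force: [0.5, 0.7, -3.6]
```

```bash
python3 -m jog '[[[0,0,5],[0,0,0],1],[[0,0,9],[0,0,0],1],[[0,0,10.5],[0,0,0],1],[[0,0,11],[0,0,0],1],[[0,0,11.5],[0,0,0],1],[[0,0,12],[0,0,0],1],[[0,0,12.4],[0,0,0],1],[[0,0,12.8],[0,0,0],1],[[0,0,12.8],[0,0,0],1]]'|egrep 'pos|for'
python3 -m jog '[[[0,0,0.4],[0,0,0],1],[[0,0,0.8],[0,0,0],1],[[0,0,1.2],[0,0,0],1],[[0,0,1.6],[0,0,0],1],[[0,0,2],[0,0,0],1],[[0,0,2.4],[0,0,0],1],[[0,0,2.8],[0,0,0],1],[[0,0,2.8],[0,0,0],1]]'|egrep 'pos|for'
```

```text
position: [0.4814, -0.0352, 0.1948]
force: [-0.9, 0.1, 1.5]
position: [0.4813, -0.0352, 0.1914]
force: [-0.9, 0.4, 0.7]
```

```bash
python3 -m jog '[[[0,0,-5],[0,0,0],1],[[0,0,-12],[0,0,0],1],[[0,0,-12],[0,0,0],1],[[0,0,-12],[0,0,0],1]]'|egrep 'pos|for|time'
python3 -m jog '[[[0,0,5],[0,0,0],1],[[0,0,9],[0,0,0],1],[[0,0,10.5],[0,0,0],1],[[0,0,11],[0,0,0],1],[[0,0,11.5],[0,0,0],1],[[0,0,12],[0,0,0],1],[[0,0,12.4],[0,0,0],1],[[0,0,12.8],[0,0,0],1],[[0,0,12.8],[0,0,0],1]]'|egrep 'pos|for'
```

```text
time_s: 20.38
position: [0.4818, -0.0354, 0.204]
force: [0.9, -0.5, -4.7]
position: [0.4814, -0.0352, 0.1912]
force: [-1.0, 0.5, 1.1]
```

```bash
python3 -m jog '[[[0,0,0.4],[0,0,0],1],[[0,0,0.8],[0,0,0],1],[[0,0,1.2],[0,0,0],1],[[0,0,1.6],[0,0,0],1],[[0,0,2],[0,0,0],1],[[0,0,2.2],[0,0,0],1],[[0,0,2.2],[0,0,0],1]]'|egrep 'pos|for'
python3 -m jog '[[[0,0,-5],[0,0,0],1],[[0,0,-12],[0,0,0],1],[[0,0,-12],[0,0,0],1],[[0,0,-12],[0,0,0],1]]'|egrep 'pos|for|time'
python3 -m jog '[[[0,0,5],[0,0,0],1],[[0,0,9],[0,0,0],1],[[0,0,10.5],[0,0,0],1],[[0,0,11],[0,0,0],1],[[0,0,11.5],[0,0,0],1],[[0,0,12],[0,0,0],1],[[0,0,12.4],[0,0,0],1],[[0,0,12.4],[0,0,0],1]]'|egrep 'pos|for'
python3 -m jog '[[[0,0,0.4],[0,0,0],1],[[0,0,0.6],[0,0,0],1],[[0,0,0.6],[0,0,0],1]]'|egrep 'pos|for'
```

```text
position: [0.4813, -0.0352, 0.1885]
force: [-0.6, -0.6, 1.6]
time_s: 22.05
position: [0.4817, -0.0354, 0.201]
force: [0.4, 0.6, -3.7]
position: [0.4813, -0.0352, 0.1885]
force: [-0.6, 0.2, -1.7]
position: [0.4813, -0.0352, 0.1878]
force: [-0.5, 1.0, 2.0]
```

```bash
python3 -m jog '[[[0,0,0.4],[0,0,0],1],[[0,0,0.4],[0,0,0],1]]'|egrep 'pos|for'
python3 -m jog '[[[0,0,0.4],[0,0,0],1],[[0,0,0.4],[0,0,0],1]]'|egrep 'pos|for'
```

```text
position: [0.4813, -0.0352, 0.1872]
force: [-1.4, 0.0, 1.1]
position: [0.4814, -0.0353, 0.187]
force: [-2.0, 0.9, 3.2]
```

```bash
python3 -m jog '[[[0,0,0.3],[0,0,0],1],[[0,0,0.3],[0,0,0],1]]'|egrep 'pos|for'
```

```text
position: [0.4815, -0.0353, 0.187]
force: [-1.7, 0.0, 6.2]
```

```bash
python3 -m jog '[[[0,0,0.3],[0,0,0],1],[[0,0,0.3],[0,0,0],1]]'|egrep 'pos|for'
```

```text
position: [0.4816, -0.0353, 0.1869]
force: [-2.1, 0.9, 7.6]
```

```bash
python3 -m jog '[[[0,0,0.3],[0,0,0],1],[[0,0,0.3],[0,0,0],1]]'|egrep 'pos|for'
python3 -m jog '[[[0,0,-5],[0,0,0],1],[[0,0,-12],[0,0,0],1],[[0,0,-12],[0,0,0],1],[[0,0,-12],[0,0,0],1]]'|egrep 'pos|for|time'
python3 -m jog '[[[0,0,5],[0,0,0],1],[[0,0,9],[0,0,0],1],[[0,0,10.5],[0,0,0],1],[[0,0,11],[0,0,0],1],[[0,0,11.5],[0,0,0],1],[[0,0,11.9],[0,0,0],1],[[0,0,11.9],[0,0,0],1],[[0,0,11.9],[0,0,0],1]]'|egrep 'pos|for'
python3 -m jog '[[[0,0,0.3],[0,0,0],1],[[0,0,0.3],[0,0,0],1],[[0,0,0.3],[0,0,0],1]]'|egrep 'pos|for'
```

```text
position: [0.4816, -0.0353, 0.1869]
force: [-3.3, 0.9, 9.3]
time_s: 24.13
position: [0.4816, -0.0353, 0.1979]
force: [-0.4, -0.4, -4.4]
position: [0.481, -0.0351, 0.1868]
force: [-2.1, 0.4, 7.5]
position: [0.4811, -0.0352, 0.1868]
force: [-2.5, 1.6, 9.2]
```

```bash
python3 -m jog '[[[0,0,0.4],[0,0,0],1],[[0,0,0.8],[0,0,0],1],[[0,0,0.8],[0,0,0],1]]'|egrep 'pos|for|open'
```

```text
position: [0.4813, -0.0352, 0.1867]
force: [-3.6, 1.0, 14.3]
opening: 0.267
```

```bash
python3 -m jog '[[[0,0,0.3],[0,0,0],1],[[0,0,0.5],[0,0,0],1],[[0,0,0.5],[0,0,0],1],[[0,0,0.5],[0,0,0],1]]'|egrep 'pos|for|open'
python3 -m jog '[[[0,0,0],[0,0,0],1],[[0,0,0],[0,0,0],1],[[0,0,0],[0,0,0],1],[[0,0,0],[0,0,0],1]]'|egrep 'pos|for|open'
```

```text
position: [0.4814, -0.0352, 0.1866]
force: [-4.7, 1.1, 17.1]
opening: 0.266
position: [0.4814, -0.0352, 0.1866]
force: [-4.9, 1.0, 17.3]
opening: 0.274
```

```bash
python3 -m jog '[[[0,0,0.3],[0,0,0],1],[[0,0,0.3],[0,0,0],1],[[0,0,0.3],[0,0,0],1],[[0,0,0.3],[0,0,0],1]]'|egrep 'pos|for|open'
python3 -m jog '[[[0,0,-5],[0,0,0],1],[[0,0,-20],[0,0,0],1],[[0,0,-40],[0,0,0],1],[[0,0,-50],[0,0,0],1],[[0,0,-50],[0,0,0],1]]'|egrep 'pos|for|time'
python3 -m jog '[[[-30,1,0],[0,0,0],1],[[-65,2,0],[0,0,0],1],[[-100,4,0],[0,0,0],1],[[-135,5,0],[0,0,0],1],[[-165,6,0],[0,0,0],1],[[-188,7,0],[0,0,0],1],[[-198,7,0],[0,0,0],1],[[-198,7,0],[0,0,0],1],[[-198,7,0],[0,0,0],1]]'|egrep 'pos|for|time'
python3 -m jog '[[[0,0,35],[0,0,0],1],[[0,0,70],[0,0,0],1],[[0,0,105],[0,0,0],1],[[0,0,130],[0,0,0],1],[[0,0,150],[0,0,0],1],[[0,0,164],[0,0,0],1],[[0,0,174],[0,0,0],1],[[0,0,178],[0,0,0],1],[[0,0,180],[0,0,0],1],[[0,0,180],[0,0,0],1],[[0,0,180],[0,0,0],1]]'|egrep 'pos|for|time'
```

```text
position: [0.4815, -0.0353, 0.1866]
force: [-5.2, 1.4, 19.2]
opening: 0.269
time_s: 26.72
position: [0.4828, -0.0357, 0.2356]
force: [0.9, 0.0, -3.0]
time_s: 27.47
position: [0.4537, -0.2306, 0.233]
force: [0.1, 0.6, -3.8]
time_s: 28.38
position: [0.455, -0.2316, 0.0549]
force: [0.2, 0.5, -4.0]
```

```bash
python3 -m jog '[[[0,0,3],[0,0,0],1],[[0,0,6],[0,0,0],1],[[0,0,7.5],[0,0,0],1],[[0,0,7.5],[0,0,0],1],[[0,0,7.5],[0,0,0],1]]'|egrep 'pos|for|time'
python3 -m jog '[[[0,0,0.6],[0,0,0],1],[[0,0,0.6],[0,0,0],1]]'|egrep 'pos|for'
python3 -m jog '[[[0,0,0.6],[0,0,0],1],[[0,0,0.6],[0,0,0],1]]'|egrep 'pos|for'
python3 -m jog '[[[0,0,0.5],[0,0,0],1],[[0,0,0.5],[0,0,0],1]]'|egrep 'pos|for'
```

```text
time_s: 28.8
position: [0.4543, -0.2316, 0.0465]
force: [-0.7, 0.2, -3.9]
position: [0.4544, -0.2316, 0.0459]
force: [0.2, 0.2, -4.0]
position: [0.4544, -0.2315, 0.0453]
force: [-0.9, -0.3, -4.2]
position: [0.4544, -0.2315, 0.0451]
force: [-0.3, 0.8, -1.8]
```

Contact at exactly the original height (the weight has not slipped in the grip). Press slightly, release, retreat, and look.

```bash
python3 -m jog '[[[0,0,0.3],[0,0,0],1],[[0,0,0.3],[0,0,0],1]]'|egrep 'pos|for'
python3 -m jog '[[[0,0,0],[0,0,0],0.6],[[0,0,0],[0,0,0],0.4],[[0,0,0],[0,0,0],0],[[0,0,0],[0,0,0],0],[[0,0,0],[0,0,0],0],[[0,0,0],[0,0,0],0],[[0,0,0],[0,0,0],0],[[0,0,0],[0,0,0],0]]'|egrep 'pos|for|open'
python3 -m jog '[[[0,0,-10],[0,0,0],0],[[0,0,-40],[0,0,0],0],[[0,0,-80],[0,0,0],0],[[0,0,-115],[0,0,0],0],[[0,0,-150],[0,0,0],0],[[0,0,-165],[0,0,0],0],[[0,0,-165],[0,0,0],0],[[0,0,-165],[0,0,0],0]]'|egrep 'pos|for|open|time'
python3 - <<'E'
from h import *
b=vision.capture("scene");cv2.imwrite("pics/s6.png",b[...,::-1])
a=vision.capture("wrist")
cv2.imwrite("pics/c6.png",np.hstack([cv2.resize(b[60:360,200:500,::-1],(500,500)),cv2.resize(a[120:320,215:415,::-1],(300,300)) if 0 else np.vstack([cv2.resize(a[120:320,215:415,::-1],(300,300)),np.zeros((200,300,3),np.uint8)])]))
for P in([.481,-.0353,.142],[.481,-.0353,.154]):print(proj("scene",P))
E
```

```text
position: [0.4544, -0.2316, 0.0451]
force: [-1.3, -0.1, 4.2]
position: [0.4544, -0.2315, 0.0445]
force: [0.5, 0.1, 0.6]
opening: 0.789
time_s: 30.8
position: [0.4546, -0.2317, 0.2109]
force: [-0.3, 0.0, -0.8]
opening: 1.001
[305.55933099 164.04193116]
[305.53627688 158.4823439 ]
```

View pics/c6.png

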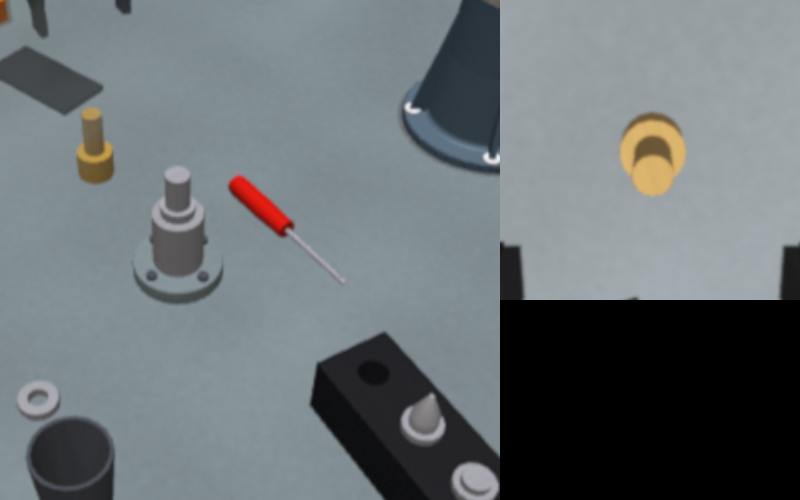

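```bash
python3 -c "
from rig import bot
print(bot.hand_in())"
```

```text
the job is handed in; nothing more can be done
None
```

The flat-topped centre is locked in the hub stand, and the job was handed in at about 31 s of the 72 s allowed.

- **Setting by hand:** I lowered the shank until the load on the socket was about 7–8 N, under the 9 N slip load. I let go there, with `centre_mid` about 98 mm above the stand origin. There was up to about 4 N of side force on the way in, which I relieved by shifting the arm.
- **Driving:** I used five taps with the brass weight, lifting it about 11–12 mm clear after each of the first four. The first three went down about 4 mm, 3.7 mm and 3 mm. The fourth moved it the last 1.5 mm and then met a hard stop, 12.1 mm below where tapping began.
- **Last tap:** It built up to a steady 21–23 N on the centre (weight included) and the centre did not sink further. The tool reading changed by only 0.2 mm, which I put down to arm and grip give. The highest force I read was about 23 N, but forces are only reported at the end of each move, so brief peaks between readings were not seen.
- **Off-axis load:** About 5 N of side force showed on the tool in the last tap, so the push was slightly off-axis.
- **Final picture:** The centre stands upright in the stand, its head top where a 12 mm drop should put it, within 0.5 pixel. The weight is upright on the bench where it started, about 20 cm from the stand. The pointed and stub centres are still in the rack, and the gripper is open and touching nothing.

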